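Load the parts washer and take a gauge rod reading

ROBOT

A 7-joint arm with a two-finger parallel gripper is mounted at the origin on the work surface. World frame = base frame: x ahead of the robot, y to its left, z up, the work surface at z = 0. Lengths are in m, angles in rad, forces in N, time in s.
With the tool pointing down it reaches from about 0.425 to 0.875 m from the base axis. Payload 8.4 kg.
Tool frame: the origin (TCP) lies midway between the tips of the shut fingers; the grasp point (between the pads) lies 19 mm behind it; z points along the fingers, y is the line along which they close (so a half turn about z gives the same grasp; the last joint's range is limited). The gripper opens to 87 mm and grips with 3 to 60 N. Pads are 19 mm wide; open, the fingers measure 117 mm over their backs; the gripper's body (75 mm by 190 mm) begins 51 mm behind the grasp point.
Start: joints at [1.19, 0.333, 0.04, 1.465, -0.013, 1.343, -0.059], TCP at [0.181, -0.624, 0.188] pointing down, gripper open.
Joint ranges: [-2.58, 2.58], [-0.38, 2.09], [-1.3, 1.39], [0.25, 2.4], [-1.5, 4.64], [0.08, 2.09], [-2.65, 2.65]. Speed limits (rad/s): [2.22, 2.22, 2.79, 2.79, 3.14, 3.14, 3.14].

INTERFACE

Orientations are given as [roll, pitch, yaw] about the fixed x, y, z axes, in that order (R = Rz(yaw) Ry(pitch) Rx(roll)).
In Python, from workcell import state, read_camera, get_calibration, sign_off, masks_of gives the robot as it stands. The module is installed in compiled form; this text tells all that it offers.
- The arm moves only by the tool move_arm, never from a script. Its argument "increments" is text: rows parted by semicolons, each of 4 numbers parted by spaces: the shift along the tool's x, y, z in cm, then the turn about the tool's z in rad. In form: x y z spin; .... A call has 1 to 8 rows; each row is the pose to reach, as a shift and turn from the pose commanded when the call began, along the tool's axes at that moment; what a row does not reach only later rows make up. A row lasts 1/8 s, in which the tool goes at most 62.5 mm and 10.7 degrees, less where a joint would pass 70% of its speed; a pose out of reach is approached as far as the arm can. A call with a gripper value outside its range is refused whole. "fingers" is the gripper command: -1 is fully open, 1 is shut, values between are in proportion, set as the call begins (left out, the last holds). The fingers move at their own pace and stop on an object; the grip force is fixed at half the most. Time passes only in rows, so rows that repeat a pose let the fingers close. It gives the time, the measured TCP pose, the force, the opening and the grip force at its end, in the units of the state.
- state(): the state, without advancing time (a new reading comes with each control period).
- read_camera(name): name is "scene" or "top" or "wrist"; returns (picture, depth): 480x640x3 uint8, red, green, blue; 480x640 float32, m along the optical axis (not along the pixel's ray), 0 where there is no reading.
- get_calibration(name): a dict with "fx", "fy", "cx", "cy" (pixels), "R" (3x3) and "t" (3): a world point X has camera coordinates R X + t. Camera axes: x right, y down, z forward; pixel columns grow to the right and rows downward; lengths in m; the calibration is good to about 2 mm. A picture is of the moment at which its call begins: read the wrist's pose just before it. get_calibration takes no time and is no camera call; for the wrist camera it gives the pose at the moment of the call.
- sign_off(): hands the job in; it is judged then, once.
Trained networks look in the newest picture that a camera, given by its name, has taken for a name from the list of things; names that differ only in an ending like _2 or _b are one class to them, and where a whole thing is asked for, a point or a joint stands for the part that bears it (a point fixed in the world has none). Each returns a list of dicts, best first, with "p" (0 to 1); they miss things now and then, are a little off and sometimes report something else, mostly with a low value. They report only what shows in the picture. A call takes as long as a camera call. They do not tell look-alikes from the thing itself.
- masks_of(name, camera): "pixels" (480x640 bool, what is visible of it) and "box" ([left, top, right, bottom] in pixels, round what is visible of it).
The state is a dict: "time": time; "qpos": joint angles; "joint_velocities": joint speeds; "joint_efforts": joint torques, N m; "ee_pos": TCP position; "eef_rot": TCP orientation; "wrist_force": force on the tool from outside, world axes, zero at the start; "wrist_torque": the same for the moment, N m; "grip_width": finger opening in m; "gripper_force": force on a finger pad.
Only numpy, scipy, OpenCV 4.12 (cv2) and the standard library are available. Lean on these libraries where they do the work, as an engineer would, in place of code of your own. Each camera call takes 0.05 s, during which the arm holds its last target. There are 200 camera calls.

TASK

Load the parts washer: lift the loading tray by its ball knob so that all four brass blocks slide off into the tank, and let the tray back down. Then take the gauge rod from its cradle, push it down the washer's inclined guide tube until its collar stops against the mouth and keep it there a moment, withdraw it, and finish while still holding it still and level, free of everything else and at least 20 cm above the bench, so that its tip can be read. Leave the other things on the bench where they are.

Things in the scene. Friction and masses are not known exactly. Their poses are not given: they have to be found in the camera images.
- washer: Fixed parts washer: open grey steel tank, 180 mm (its x) by 140 mm (its y), rim 100 mm above the bench. Origin on the bench under the tank's centre, z up. On its -y side the inclined guide tube and a splash guard up to 120 mm high; on its +y side the hinged loading tray, a steel pan 130 x 120 mm with a 26 mm rim on three sides, open towards the tank.
- basket (a point): Centre of the tank's inner floor, 35 mm above the bench (washer axes). The inner space is 170 mm (x) by 130 mm (y), 65 mm deep.
- tray (a joint): Tray angle, rad: 0 level, growing as the knob end is lifted, stop at 1.15. Hinge line: along the washer's x axis through (0, 0.070, 0.100) m of its frame, positive turn right-handed about +x, so the knob rises and swings towards the tank. Falls slowly back to 0 when let go; lifting takes about 3 N. The blocks slide off between 0.4 and 1.0 rad.
- tray_knob (a point): Centre of the black ball knob, 24 mm diameter, on a thin stem at the tray's free end. At tray angle 0 it lies at (0, 0.235, 0.124) m in the washer's frame: 165 mm out from the hinge line and 24 mm above it. It turns with the tray (x along the hinge, y from hinge to knob). 33 mm free between ball and pan.
- tube_mouth (a point): Centre of the mouth of the washer's steel guide tube, 114 mm above the bench, at (0.020, -0.147, 0.114) m in the washer's frame. Its z axis points out of the tube along its axis: upward at 40 degrees above the horizontal, towards the washer's -y side. Bore 14 mm, flared to 24 mm over the last 12 mm, rim 31 mm outside diameter; 100 mm deep, open inside.
- gauge_grip (a point): Near the middle of the gauge rod's square aluminium handle (16 x 16 mm, 90 mm long), on the rod's axis, 60 mm above the bench at the start. x axis along the rod to its tip, z up as it lies. The collar's front face is 48 mm ahead along x, the tip 138 mm ahead. Mass 0.13 to 0.21 kg; centre of mass about 25 mm ahead.
- gauge_collar (a point): Centre of the front face of the gauge rod's round collar (32 mm diameter, 6 mm thick), which stops against the tube's rim. x axis towards the tip.
- gauge_tip (a point): The tip of the gauge rod: a steel rod of 8 mm diameter that stands 90 mm ahead of the collar, with dark reading rings near the tip. x axis points out of the tip.
- block0_center (a point): One of four loose brass terminal blocks, 34 x 20 x 16 mm, about 60 g, lying in the loading tray at the start. Point at its centre.
- block1_center (a point): One of four loose brass terminal blocks, 34 x 20 x 16 mm, about 60 g, lying in the loading tray at the start. Point at its centre.
- block2_center (a point): One of four loose brass terminal blocks, 34 x 20 x 16 mm, about 60 g, lying in the loading tray at the start. Point at its centre.
- block3_center (a point): One of four loose brass terminal blocks, 34 x 20 x 16 mm, about 60 g, lying in the loading tray at the start. Point at its centre.
- coil0_center (a point): A wound copper coil between two white square flanges, 40 x 40 x 32 mm, standing loose on the bench; a bystander, to be left alone. Point at its centre.
- coil1_center (a point): A wound copper coil between two white square flanges, 40 x 40 x 32 mm, standing loose on the bench; a bystander, to be left alone. Point at its centre.
- coil2_center (a point): A wound copper coil between two white square flanges, 40 x 40 x 32 mm, standing loose on the bench; a bystander, to be left alone. Point at its centre.
- tin_center (a point): A steel tin, 72 mm diameter, 85 mm high, standing on the bench; a bystander. Point at its centre.
- driver_grip (a point): Grip of a screwdriver lying on the bench; a bystander.
- cradle: Fixed dark steel cradle in which the gauge rod lies level at the start, rod along its x. Base 190 x 50 mm, 10 mm thick; two open-topped forks, 66 mm high and 10 mm thick, at x = +70 mm (under the thin rod) and x = -78 mm (under the handle's rear end). The rod lifts straight up out of it. Origin on the bench under the base's centre.
Not all that is in view belongs to the job. Of the things that look like the part that bears gauge_grip, the largest one is meant.

How it is judged:
By the outcome, as a careful person would: the job done as asked, in the order asked, and still so for the second after the job is handed in, while the arm keeps its last pose, push and grip.
It also fails if it takes over 72 s, if anything falls off the work surface, if the arm or the gripper's body presses on something with over 40 N, if the wrist force passes 120 N, or if a joint passes its speed limit or range.

## Working session

There is one attempt and no reset: what is moved stays moved. The work goes in short steps, Python scripts to look and compute and a tool call to move; the robot and the scene stay as the last step left them, time stands still between calls to the robot, and variables do not carry over. Pictures are saved under pics/ and viewed, at most 13 in all, crops included, and the job is handed in when it is done.

Besides the shell and the picture viewer there is one more tool, called after "Emit:" by a JSON object that holds its "op" and its "data", one argument or row to a line. move_arm: Moves the arm, as the interface text tells. Its arguments: {"type":"object","properties":{"increments":{"type":"string"},"fingers":{"type":"number"}},"required":["increments"]}

```bash
mkdir -p pics
cat > h.py <<'E'
import numpy as np, cv2
from workcell import state, read_camera, get_calibration, sign_off, masks_of
from scipy.spatial.transform import Rotation as Ro
np.set_printoptions(precision=4,suppress=True)
def cloud(d,c):
    v,u=np.mgrid[:480,:640]
    P=np.stack([(u-c['cx'])/c['fx']*d,(v-c['cy'])/c['fy']*d,d],-1)
    return (P-c['t'])@np.array(c['R'])
def proj(X,c):
    p=np.array(c['R'])@np.array(X)+c['t']
    return np.array([c['fx']*p[0]/p[2]+c['cx'],c['fy']*p[1]/p[2]+c['cy']])
E
python3 - <<'E'
from h import *
s=state();print(s['ee_pos'],s['eef_rot'],s['time'])
for n in ['scene','top']:
    im,d=read_camera(n);c=get_calibration(n);np.savez(n,im=im,d=d)
    cv2.imwrite(f'pics/{n}0.png',im[:,:,::-1]);P=cloud(d,c)
    print(n,c['t'],c['fx'],-np.array(c['R']).T@c['t'])
    for name in ['washer','tray','gauge_grip','cradle','coil0_center','tin_center','driver_grip','block0_center','tube_mouth']:
        for m in masks_of(name,n):
            q=m['pixels']&(d>0)
            print(name,round(m['p'],2),m['box'],q.sum(),np.median(P[q],0) if q.any() else '', P[q].min(0),P[q].max(0)) if q.any() else print(name,m['p'])
E
```

```text
[ 0.1806 -0.6239  0.1872] [-3.14    0.0001  0.2819] 0.0
scene [ 0.2715 -0.2257  1.9974] 604.858304856256 [1.3965 0.5033 1.3824]
washer 0.86 [326.7, 227.1, 459.3, 335.5] 6446 [0.523  0.1471 0.0808] [ 0.3276 -0.0271 -0.0082] [0.6158 0.3685 0.1386]
tray 0.76 [378.3, 257.9, 455.8, 321.8] 2018 [0.5359 0.2574 0.1057] [ 0.3799  0.1756 -0.0039] [0.6158 0.3685 0.1386]
gauge_grip 0.71 [220.1, 209.2, 283.6, 228.7] 396 [ 0.5548 -0.2882  0.0638] [ 0.4862 -0.3971 -0.0077] [ 0.584  -0.1737  0.0851]
gauge_grip 0.57 [285.3, 157.0, 302.7, 170.4] 89 [ 0.228  -0.3208  0.0111] [ 0.2091 -0.3579 -0.0064] [ 0.2405 -0.2874  0.0239]
gauge_grip 0.4 [330.8, 230.3, 454.0, 334.4] 6534 [0.5227 0.1477 0.0807] [ 0.3276 -0.0412 -0.0082] [0.6158 0.3685 0.1386]
cradle 0.74 [217.9, 218.8, 284.7, 250.8] 961 [ 0.5493 -0.2532  0.0101] [ 0.49   -0.3506 -0.0083] [ 0.5961 -0.1654  0.0693]
coil0_center 0.76 [319.0, 206.6, 333.9, 228.2] 220 [ 0.3848 -0.1102  0.0284] [ 0.3566 -0.1362 -0.0063] [ 0.4028 -0.0847  0.0417]
tin_center 0.79 [210.5, 262.1, 241.4, 302.8] 898 [ 0.7471 -0.1852  0.0764] [ 0.6576 -0.2808 -0.0048] [ 0.7831 -0
[... 2123 characters left out ...]
7213 -0.1929  0.0825] [ 0.6967 -0.2324 -0.0035] [ 0.7787 -0.1615  0.0893]
tin_center 0.3 [330.9, 296.9, 355.4, 317.2] 342 [ 0.375  -0.1102  0.0314] [ 0.3514 -0.1344 -0.0035] [ 0.3988 -0.086   0.0368]
driver_grip 0.59 [467.4, 281.9, 521.5, 364.3] 656 [ 0.3083 -0.447   0.022 ] [ 0.2535 -0.4869  0.0082] [ 0.4258 -0.3821  0.029 ]
block0_center 0.64 [363.1, 127.4, 401.4, 170.3] 1114 [ 0.7208 -0.1934  0.0824] [ 0.6967 -0.2508 -0.0031] [ 0.7786 -0.1615  0.0893]
block0_center 0.49 [166.4, 230.6, 179.6, 246.7] 213 [0.5021 0.2444 0.1188] [0.4849 0.2337 0.1011] [0.5246 0.2636 0.1237]
tube_mouth 0.73 [269.8, 235.8, 311.0, 249.3] 397 [0.5024 0.008  0.0995] [ 0.483  -0.0272  0.0581] [0.5197 0.0548 0.1261]
```

View pics/top0.png

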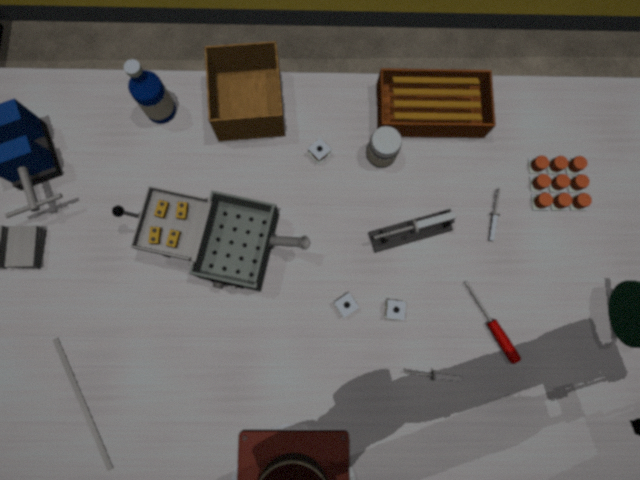

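View pics/scene0.png

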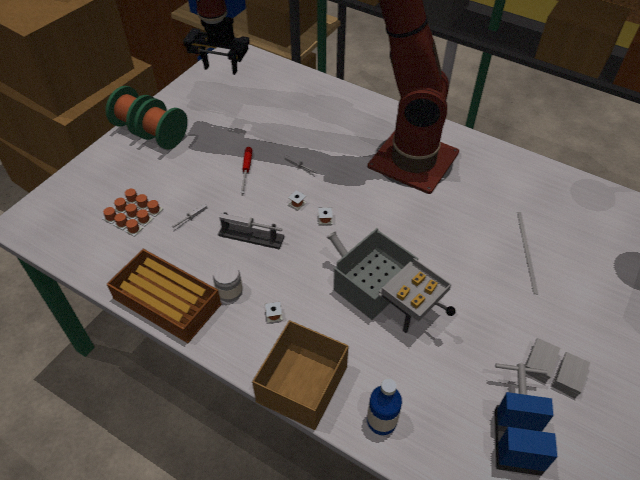

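The top view shows the tray knob at (118,211), tank centre about (235,240), tube (275–310,242), and the rod in its cradle from (373,240) to (455,213), with the handle on the right. Things that could be taken for the gauge rod are the rod in the cradle (415,230), a small one at (494,215), another at (432,375), and the cradle itself. The largest is the one in the cradle, so I choose that. Next I'll measure and overlay.

Run:
```python
from h import *
z=np.load('top.npz');im,d=z['im'],z['d'];c=get_calibration('top');P=cloud(d,c)
g=im.sum(2)
def box(l,t,r,b):
    m=np.zeros((480,640),bool);m[t:b,l:r]=1;return m
k=box(108,203,126,219)&(P[...,2]>.1);print('knob px',k.sum(),P[k].mean(0),P[k].max(0))
# knob centre from dark pixels at z=.124
dk=box(108,203,126,219)&(g<120);v,u=np.nonzero(dk);print('dark',u.mean(),v.mean(),dk.sum())
def back(u,v,zz):
    r=np.array([(u-c['cx'])/c['fx'],(v-c['cy'])/c['fy'],1])@np.array(c['R']);o=-np.array(c['R']).T@c['t']
    return o+r*(zz-o[2])/r[2]
kn=back(u.mean(),v.mean(),.124);print(kn)
m=box(275,232,314,252)&(P[...,2]>.05);q=P[m];i=q[:,1]<q[:,1].min()+.03;print('mouth',m.sum(),q[i].mean(0),q.min(0),q.max(0))
A=q[:,:2]-q[:,:2].mean(0);print('tube dir',np.linalg.svd(A)[2][0])
# tank rim: z .092-.108, tank area
m=box(185,180,285,295)&(abs(P[...,2]-.1)<.006);q=P[m];
# gauge
m=box(366,203,460,250)&(P[...,2]>.055);q=P[m];e=np.linalg.svd(q[:,:2]-q[:,:2].mean(0))[2][0];e*=np.sign(e[1])
s=(q[:,:2]-q[:,:2].mean(0))@e;n=np.array([-e[1],e[0]]);t=(q[:,:2]-q[:,:2].mean(0))@n
print('gauge',q[:,:2].mean(0),e,np.arctan2(e[1],e[0]))
for a in np.arange(-.13,.13,.01):
    j=(s>=a)&(s<a+.01)
    if j.any():print(round(a,2),j.sum(),t[j].mean().round(4),t[j].min().round(4),t[j].max().round(4),q[j,2].mean().round(4))
crop=lambda l,t,r,b,f:cv2.resize(im[t:b,l:r,::-1],None,fx=f,fy=f,interpolation=cv2.INTER_CUBIC)
a=crop(105,175,325,295,3.6);b=crop(362,198,507,258,4)
o=np.zeros((432+240,792,3),np.uint8);o[:a.shape[0],:a.shape[1]]=a;o[432:432+b.shape[0],:b.shape[1]]=b
cv2.imwrite('pics/crop1.png',cv2.resize(o,(700,594)))
```

```text
knob px 128 [0.5492 0.3455 0.1508] [0.5674 0.3686 1.0212]
dark 117.77922077922078 210.8961038961039 77
[0.5561 0.3577 0.124 ]
mouth 364 [ 0.4972 -0.0147  0.1154] [ 0.3265 -0.0299  0.0621] [0.5191 0.0439 1.0212]
tube dir [0.2559 0.9667]
gauge [ 0.5409 -0.2637] [-0.5235  0.852 ] 2.1217734100064902
-0.09 33 0.0127 0.0005 0.025 0.0664
-0.08 64 0.0158 -0.0013 0.0303 0.0654
-0.07 41 0.0146 0.0031 0.0287 0.0659
-0.06 39 0.0098 0.0005 0.0182 0.0669
-0.05 38 0.0074 -0.0015 0.0159 0.0664
-0.04 38 0.004 -0.0052 0.0123 0.0671
-0.03 35 0.0021 -0.008 0.0098 0.0666
-0.02 37 -0.0013 -0.0098 0.0074 0.0676
-0.01 35 -0.0059 -0.0215 0.0048 0.0675
-0.0 68 -0.005 -0.0209 0.0092 0.0682
0.01 17 -0.0097 -0.0136 -0.0059 0.0636
0.02 16 -0.0121 -0.0164 -0.0082 0.0627
0.03 18 -0.0151 -0.0201 -0.0107 0.0623
0.04 15 -0.0173 -0.0214 -0.0134 0.0621
0.05 19 -0.0212 -0.0339 -0.0166 0.063
0.06 48 -0.0243 -0.0357 -0.012 0.0632
0.07 24 -0.0232 -0.0306 -0.0136 0.0634
0.08 17 -0.0282 -0.0324 -0.024 0.0625
0.09 5 -0.0301 -0.0326 -0.0281 0.0622
```

View pics/crop1.png

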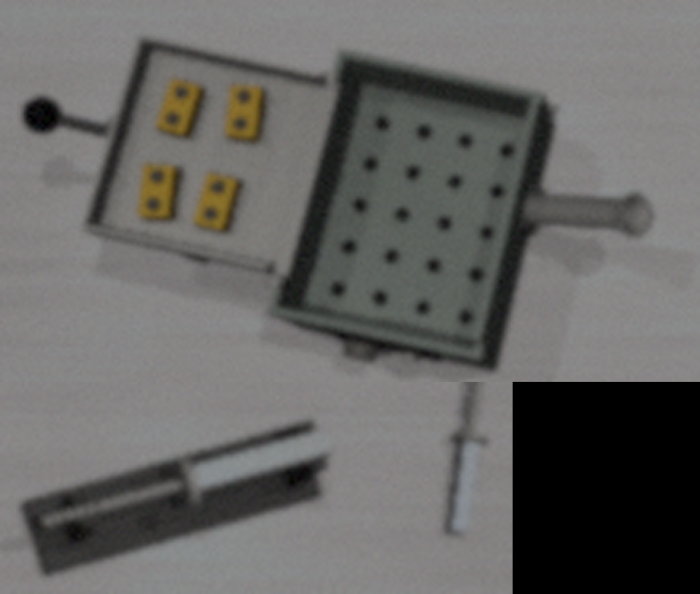

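The crop confirms the rod in the cradle is the large one: handle at right, collar at (193,482), tip to the left. The small look-alike at (463,480) stays put. Next is the washer pose fit and a clean rod fit.

Run:
```python
from h import *
from scipy.optimize import least_squares
z=np.load('top.npz');im,d=z['im'],z['d'];c=get_calibration('top');P=cloud(d,c)
L=[(0,.235,.124),(-.09,.07,.1),(.09,.07,.1),(.09,-.07,.1),(-.09,-.07,.1),(.065,.19,.126),(-.065,.19,.126),(.02,-.147,.114)]
U=np.array([(117.8,210.9),(191.4,273),(212.5,191.3),(277.2,205.5),(257.4,287),(149.6,188.2),(133.3,247.3),(305.2,242.6)])
def W(p,l):
    x,y,a=p;return np.array([x+np.cos(a)*l[0]-np.sin(a)*l[1],y+np.sin(a)*l[0]+np.cos(a)*l[1],l[2]])
f=lambda p:np.concatenate([proj(W(p,l),c)-u for l,u in zip(L,U)])
r=least_squares(f,[.5,.1,-.2],loss='soft_l1');p=r.x
print('washer',p);print(f(p).reshape(-1,2))
print('knob',W(p,L[0]),'mouth',W(p,L[-1]))
m=np.zeros((480,640),bool);m[203:250,366:460]=1;m&=(P[...,2]>.058)&(P[...,2]<.1);q=P[m]
(vx,vy,x0,y0)=cv2.fitLine(q[:,:2].astype(np.float32),cv2.DIST_HUBER,0,.005,.001).ravel();e=np.array([vx,vy]);e*=np.sign(vy)
s=(q[:,:2]-[x0,y0])@e;n=np.array([-e[1],e[0]]);t=(q[:,:2]-[x0,y0])@n
print('gauge',x0,y0,e,np.arctan2(e[1],e[0]),s.min(),s.max())
for a in np.arange(-.12,.13,.01):
    j=(s>=a)&(s<a+.01)
    if j.any():print(round(a,2),j.sum(),t[j].mean().round(4),t[j].min().round(4),t[j].max().round(4),q[j,2].mean().round(4))
print(state()['time'])
```

```text
washer [ 0.5063  0.1244 -0.2036]
[[ 1.4339  1.0869]
 [-1.3085  0.8031]
 [-0.0454 -0.886 ]
 [ 0.2595 -1.4115]
 [ 0.091   1.2451]
 [-0.1138 -2.1082]
 [-2.0455  0.1225]
 [ 1.0533 -0.0572]]
knob [0.5539 0.3546 0.124 ] mouth [ 0.4962 -0.0236  0.114 ]
gauge 0.54878265 -0.27220443 [-0.2819  0.9594] 1.8565977 -0.07835655673233335 0.10697843603687404
-0.08 37 -0.0 -0.0143 0.0137 0.0669
-0.07 62 -0.0005 -0.0159 0.0152 0.0657
-0.06 34 0.0002 -0.0086 0.0076 0.0671
-0.05 37 0.0002 -0.0082 0.0077 0.0668
-0.04 34 -0.0001 -0.0082 0.0073 0.0668
-0.03 34 -0.0 -0.0087 0.0075 0.0673
-0.02 38 0.0003 -0.0078 0.0077 0.0667
-0.01 34 0.0001 -0.0085 0.0078 0.0677
-0.0 29 0.0 -0.0082 0.0078 0.0669
0.01 69 0.0006 -0.0158 0.0151 0.0694
0.02 17 -0.0002 -0.0038 0.0029 0.0637
0.03 17 -0.0001 -0.0043 0.0032 0.063
0.04 14 -0.0002 -0.0036 0.0032 0.0625
0.05 16 -0.0003 -0.004 0.0031 0.0627
0.06 17 -0.0003 -0.0038 0.0033 0.0625
0.07 28 0.0001 -0.0119 0.0109 0.064
0.08 37 -0.0003 -0.0121 0.0111 0.0637
0.09 18 -0.0002 -0.0036 0.0037 0.0631
0.1 12 -0.0001 -0.0037 0.0026 0.062
1.0
```

```bash
cat >> h.py <<'E'
WP=np.array([.5063,.1244,-.2036])
def W(l,p=None):
    x,y,a=WP if p is None else p
    return np.array([x+np.cos(a)*l[0]-np.sin(a)*l[1],y+np.sin(a)*l[0]+np.cos(a)*l[1],l[2]])
def plan(T):
    s=state();p=np.array(s['ee_pos']);R=Ro.from_euler('xyz',s['eef_rot']);y0=s['eef_rot'][2]
    print(s['time'],p,s['eef_rot'])
    for t in T:
        d=R.inv().apply(np.array(t[:3])-p)*100
        sp=-((t[3]-y0+np.pi)%(2*np.pi)-np.pi)
        print('%.1f %.1f %.1f %.2f'%(*d,sp),end='; ')
    print()
E
python3 - <<'E'
from h import *
plan([(.45,-.45,.28,1.1),(.53,-.30,.28,1.857)])
E
```

```text
1.0 [ 0.1807 -0.6243  0.1881] [3.1416 0.     0.2818]
30.7 -9.3 -9.2 -0.82; 42.6 -21.4 -9.2 -1.58;
```

Emit:
{"op": "move_arm", "data": {
  "increments": "6 -2 -4 -0.18; 12 -4 -8 -0.36; 18 -6 -9.2 -0.54; 24 -8 -9.2 -0.72; 30 -10 -9.2 -0.9; 34 -14 -9.2 -1.08; 39 -18 -9.2 -1.26; 42.6 -21.4 -9.2 -1.44",
  "fingers": -1
}}

```text
time: 2.0
ee_pos: [0.528, -0.3042, 0.2801]
eef_rot: [3.141, 0.0, 1.728]
wrist_force: [0.7, -0.2, 0.6]
grip_width: 0.0869
gripper_force: 0.0
```

Run:
```python
from h import *
s=state()
im,d=read_camera('wrist');c=get_calibration('wrist');P=cloud(d,c);cv2.imwrite('pics/w1.png',im[:,:,::-1])
print('cam',-np.array(c['R']).T@c['t'],np.array(c['R'])[2])
for m in masks_of('gauge_grip','wrist'): print(m['p'],m['box'])
m=(P[...,2]>.058)&(P[...,2]<.085)&(d>0)&(abs(P[...,0]-.55)<.13)&(abs(P[...,1]+.28)<.13)
q=P[m];print(len(q))
if len(q)>50:
    (vx,vy,x0,y0)=cv2.fitLine(q[:,:2].astype(np.float32),cv2.DIST_HUBER,0,.005,.001).ravel();e=np.array([vx,vy]);e*=np.sign(vy)
    S=(q[:,:2]-[x0,y0])@e;n=np.array([-e[1],e[0]]);t=(q[:,:2]-[x0,y0])@n
    print('gauge',x0,y0,e,np.arctan2(e[1],e[0]),S.min(),S.max())
    for a in np.arange(-.12,.13,.01):
        j=(S>=a)&(S<a+.01)
        if j.any():print(round(a,2),j.sum(),t[j].mean().round(4),t[j].min().round(4),t[j].max().round(4),q[j,2].mean().round(4))
k=W((0,.235,0));ph=np.arctan2(k[1],k[0])
plan([(.63,-.1,.28,1.6),(.65,.1,.28,1.5),(.6,.25,.25,1.367),(k[0],k[1],.2,1.367)])
```

```text
cam [ 0.5185 -0.2144  0.478 ] [ 0.0543 -0.2858 -0.9567]
0.83 [295.6, 291.7, 390.0, 330.8]
0.75 [32.4, 74.8, 54.1, 195.6]
0.69 [327.0, 45.5, 357.4, 241.3]
2862
gauge 0.5531266 -0.2538477 [-0.3018  0.9534] 1.8773441 -0.08476490854866921 0.10122991274554378
-0.09 61 -0.0003 -0.008 0.0077 0.0687
-0.08 244 -0.0002 -0.0156 0.0153 0.0679
-0.07 201 0.0001 -0.0153 0.0152 0.0676
-0.06 153 -0.0 -0.0082 0.0078 0.0687
-0.05 161 0.0001 -0.0081 0.0078 0.0688
-0.04 161 0.0001 -0.0081 0.0078 0.0688
-0.03 168 0.0 -0.008 0.0078 0.0689
-0.02 170 -0.0001 -0.0082 0.0078 0.0689
-0.01 172 0.0 -0.0081 0.0078 0.069
-0.0 241 0.0005 -0.0151 0.0158 0.0722
0.01 169 -0.0 -0.016 0.0157 0.0676
0.02 88 -0.0001 -0.0041 0.0038 0.0643
0.03 92 -0.0001 -0.0042 0.0038 0.0642
0.04 91 -0.0 -0.0041 0.0038 0.0643
0.05 93 -0.0001 -0.004 0.0037 0.0643
0.06 110 0.0 -0.0109 0.0103 0.0644
0.07 270 -0.0001 -0.0118 0.0113 0.0657
0.08 100 -0.0001 -0.0043 0.0038 0.0646
0.09 105 -0.0 -0.0042 0.0038 0.0645
0.1 12 -0.0005 -0.0037 0.0036 0.0644
2.1 [ 0.5314 -0.2973  0.2805] [ 3.1387 -0.0028  1.738 ]
17.8 13.0 0.1 0.14; 37.2 18.3 0.2 0.24; 52.8 15.9 3.2 0.37; 63.9 13.0 8.3 0.37;
```

Emit:
{"op": "move_arm", "data": {
  "increments": "6 4.5 0 0.05; 12 8.5 0 0.1; 18 12.5 0 0.14; 24.5 15 0 0.18; 31 17.5 0 0.22; 37.2 18.3 0.2 0.26; 43.5 18 1 0.32"
}}

```text
time: 2.98
ee_pos: [0.6434, 0.1088, 0.2736]
eef_rot: [3.141, -0.0, 1.399]
wrist_force: [1.2, -0.4, -0.1]
grip_width: 0.0867
gripper_force: 0.0
```

Emit:
{"op": "move_arm", "data": {
  "increments": "6 0 2.5 0.1; 12 -1.5 3 0.1; 18 -3 4 0.1; 20 -4 4 0.1; 20 -4 4 0.1; 20 -4 4 0.1"
}}

```text
time: 3.72
ee_pos: [0.6384, 0.3087, 0.2341]
eef_rot: [3.14, 0.001, 1.299]
wrist_force: [0.5, -0.6, 0.3]
grip_width: 0.0867
gripper_force: 0.0
```

Run:
```python
from h import *
k=W((0,.235,0));plan([(k[0],k[1],.2,1.367)])
c=get_calibration('wrist');im,d=read_camera('wrist');P=cloud(d,c);cv2.imwrite('pics/w2.png',im[:,:,::-1]);np.savez('w2',im=im,d=d,R=c['R'],t=c['t'])
print('cam',-np.array(c['R']).T@c['t'],np.array(c['R'])[2])
print('knob proj',proj(W((0,.235,.124)),c))
for n in ['tray_knob','tray','washer']:
  for m in masks_of(n,'wrist'): print(n,m['p'],m['box'])
```

```text
3.725 [0.6384 0.3087 0.2341] [3.1403 0.0008 1.2991]
2.2 -9.4 3.4 -0.07; 
cam [0.6602 0.3876 0.4313] [-0.0782 -0.2847 -0.9554]
knob proj [189.5018 193.2439]
tray_knob 0.3 [116.1, 172.3, 332.5, 447.9]
tray 0.79 [115.8, 175.0, 298.6, 343.9]
washer 0.59 [116.9, 169.9, 329.8, 441.7]
```

View pics/w2.png

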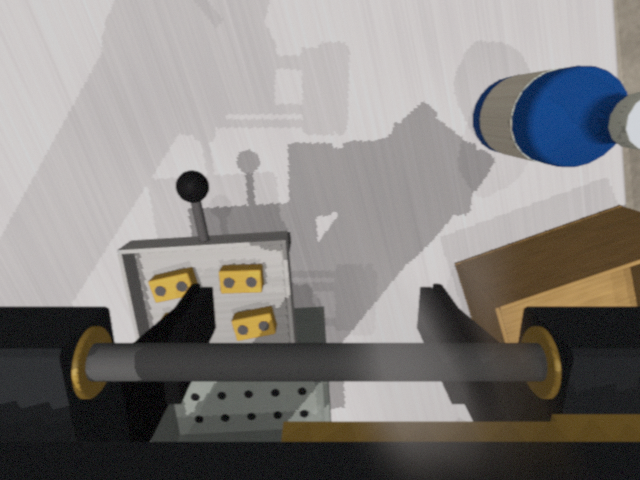

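The wrist view shows the knob at (193,187) with the stem down to the pan, three blocks visible, and fingers on both sides. That is within 7 px of the prediction.

```bash
cat >> h.py <<'E'
def back(u,v,zz,c):
    R=np.array(c['R']);r=np.array([(u-c['cx'])/c['fx'],(v-c['cy'])/c['fy'],1])@R;o=-R.T@c['t']
    return o+r*(zz-o[2])/r[2]
E
python3 - <<'E'
from h import *
from scipy.optimize import least_squares
c=get_calibration('wrist');z=np.load('w2.npz');print(np.abs(z['t']-c['t']).max())
# dark knob centroid
g=z['im'].sum(2);m=np.zeros_like(g,bool);m[165:204,172:214]=1;m&=g<150;v,u=np.nonzero(m);u0,v0=(u.min()+u.max())/2,(v.min()+v.max())/2
k=back(u0,v0,.124,c);print(u0,v0,k,W((0,.235,.124)))
# tray back edge corners (top of rim)
for uv in [(120,249),(290,235)]: print(back(*uv,.126,c))
print(W((-.065,.19,.126)),W((.065,.19,.126)))
# grasp: TCP 19 mm beyond ball centre minus some
plan([(k[0],k[1],.17,1.367),(k[0],k[1],.108,1.367)])
E
```

```text
0.0004673078664463315
192.0 187.0 [0.5569 0.3589 0.124 ] [0.5538 0.3545 0.124 ]
[0.4873 0.3288 0.126 ]
[0.6164 0.3044 0.126 ]
[0.4811 0.3236 0.126 ] [0.6084 0.2973 0.126 ]
3.925 [0.6381 0.3091 0.2341] [3.1408 0.0003 1.2991]
2.6 -9.2 6.4 -0.07; 2.6 -9.2 12.6 -0.07;
```

Emit:
{"op": "move_arm", "data": {
  "increments": "1.3 -4.6 3.2 -0.04; 2.6 -9.2 6.0 -0.07; 2.6 -9.2 10 -0.07; 2.6 -9.2 12.9 -0.07; 2.6 -9.2 12.9 -0.07"
}}

```text
time: 4.55
ee_pos: [0.5548, 0.3586, 0.1027]
eef_rot: [-3.139, 0.003, 1.371]
wrist_force: [1.1, -0.2, 0.4]
grip_width: 0.087
gripper_force: 0.0
```

Emit:
{"op": "move_arm", "data": {
  "increments": "0 0 0 0; 0 0 0 0; 0 0 0 0; 0 0 0 0",
  "fingers": 1
}}

```text
time: 5.05
ee_pos: [0.5557, 0.3606, 0.1052]
eef_rot: [3.141, -0.0, 1.372]
wrist_force: [-0.5, 0.6, 0.3]
grip_width: 0.0549
gripper_force: 0.0
```

Run:
```python
from h import *
s=state();print(s['ee_pos'],s['grip_width'],s['gripper_force'],s['wrist_force'])
p=np.array(s['ee_pos']);ball=p+[0,0,.019];print(ball)
a=-.195;yw=np.array([-np.sin(a),np.cos(a),0])
L,b=np.hypot(.165,.024),np.arctan2(.024,.165)
T=[]
for th in np.arange(.1,1.13,.06):
    d=L*(np.array([np.cos(th+b)-np.cos(b)]))[0]*yw;d[2]=L*(np.sin(th+b)-np.sin(b));T.append((*(p+d),1.372))
plan(T)
```

```text
[0.5557 0.3606 0.1052] 0.054870349145982884 0.0 [-0.4503  0.5606  0.3024]
[0.5557 0.3606 0.1242]
5.05 [0.5557 0.3606 0.1052] [ 3.1411 -0.0005  1.3717]
-0.3 0.0 -1.6 -0.00; -0.6 0.0 -2.6 -0.00; -0.9 0.0 -3.5 -0.00; -1.3 0.0 -4.5 -0.00; -1.7 0.0 -5.4 -0.00; -2.2 0.0 -6.2 -0.00; -2.8 0.0 -7.1 -0.00; -3.4 0.0 -7.9 -0.00; -4.0 0.0 -8.7 -0.00; -4.7 0.0 -9.4 -0.00; -5.4 0.0 -10.1 -0.00; -6.2 0.0 -10.7 -0.00; -7.0 0.0 -11.3 -0.00; -7.8 0.0 -11.9 -0.00; -8.7 0.0 -12.3 -0.00; -9.6 0.0 -12.8 -0.00; -10.5 0.1 -13.2 -0.00; -11.5 0.1 -13.5 -0.00;
```

Emit:
{"op": "move_arm", "data": {
  "increments": "0 0 0 0; 0 0 0 0; 0 0 0 0; 0 0 0 0; 0 0 0 0; 0 0 0 0",
  "fingers": 1
}}

```text
time: 5.8
ee_pos: [0.5554, 0.3605, 0.1047]
eef_rot: [-3.142, 0.0, 1.372]
wrist_force: [-0.4, -0.2, 0.5]
grip_width: 0.0013
gripper_force: 0.0
```

Run:
```python
from h import *
c=get_calibration('wrist');im,d=read_camera('wrist');cv2.imwrite('pics/w3.png',im[:,:,::-1]);np.savez('w3',im=im,d=d)
im2,d2=read_camera('scene');c2=get_calibration('scene')
u,v=proj((.557,.359,.124),c2).astype(int);print(u,v)
a=cv2.resize(im2[v-50:v+50,u-60:u+60,::-1],None,fx=4,fy=4,interpolation=cv2.INTER_CUBIC)
o=np.zeros((400,790,3),np.uint8);o[:,:480]=a[:, :480];w=cv2.resize(im[:,:,::-1],(310,232));o[:232,480:]=w
cv2.imwrite('pics/c3.png',o)
```

```text
450 310
```

View pics/c3.png

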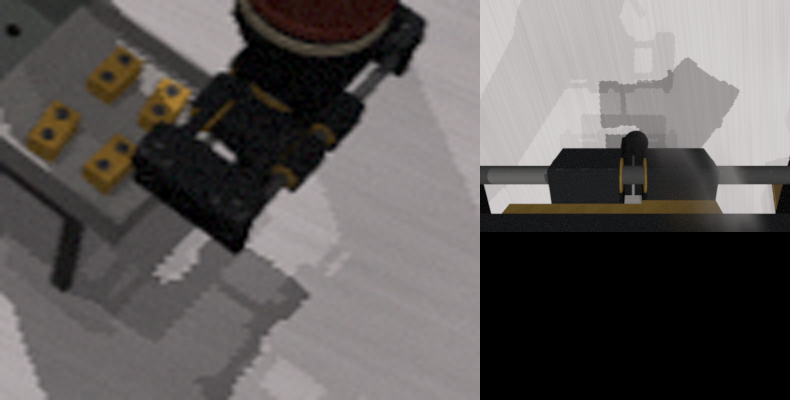

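Run:
```python
from h import *
z=np.load('w3.npz');im,d=z['im'],z['d'];c=get_calibration('wrist');P=cloud(d,c)
cv2.imwrite('pics/c4.png',cv2.resize(im[240:440,170:470,::-1],None,fx=2.6,fy=2.6,interpolation=cv2.INTER_CUBIC))
for v in range(262,420,6): print(v,P[v,320],d[v,320].round(3),im[v,320])
print(proj((.5554,.3605,.124),c),proj((.5554,.3605,.1047),c))
```

```text
262 [0.5524 0.3298 0.0008] 0.321 [197 193 192]
268 [0.5515 0.3252 0.0015] 0.322 [190 184 184]
274 [0.5594 0.3704 0.1265] 0.189 [30 29 32]
280 [0.559  0.369  0.1301] 0.186 [ 9 13 14]
286 [0.5587 0.3673 0.1327] 0.184 [25 28 29]
292 [0.5591 0.3702 0.1453] 0.171 [28 22 23]
298 [0.5591 0.3703 0.1512] 0.165 [20 19 17]
304 [0.559  0.37   0.1559] 0.161 [23 28 29]
310 [0.5591 0.3707 0.1621] 0.155 [28 26 31]
316 [0.5589 0.3702 0.1659] 0.151 [25 19 23]
322 [0.5587 0.3689 0.168 ] 0.15 [23 18 21]
328 [0.5589 0.3704 0.175 ] 0.142 [24 29 26]
334 [0.5589 0.3705 0.1789] 0.139 [22 19 19]
340 [0.5587 0.3696 0.1813] 0.137 [20 19 24]
346 [0.563  0.3933 0.2239] 0.089 [51 50 48]
352 [0.563  0.3931 0.2259] 0.087 [58 56 55]
358 [0.5628 0.3925 0.2272] 0.086 [63 62 61]
364 [0.5625 0.3909 0.2269] 0.087 [61 63 62]
370 [0.5622 0.3893 0.2265] 0.087 [66 65 66]
376 [0.562  0.3886 0.2275] 0.087 [60 60 64]
382 [0.5566 0.3593 0.1888] 0.133 [41 40 40]
388 [0.556  0.3567 0.1882] 0.134 [39 38 37]
394 [0.5556 0.3547 0.1885] 0.134 [32 34 29]
400 [0.5554 0.3537 0.1901] 0.133 [41 40 39]
406 [0.5421 0.2828 0.104 ] 0.236 [126 122 119]
412 [0.5413 0.2787 0.1039] 0.238 [125 123 120]
418 [0.5406 0.2753 0.1046] 0.238 [125 123 120]
[315.7615 293.0231] [315.7846 277.0094]
```

View pics/c4.png

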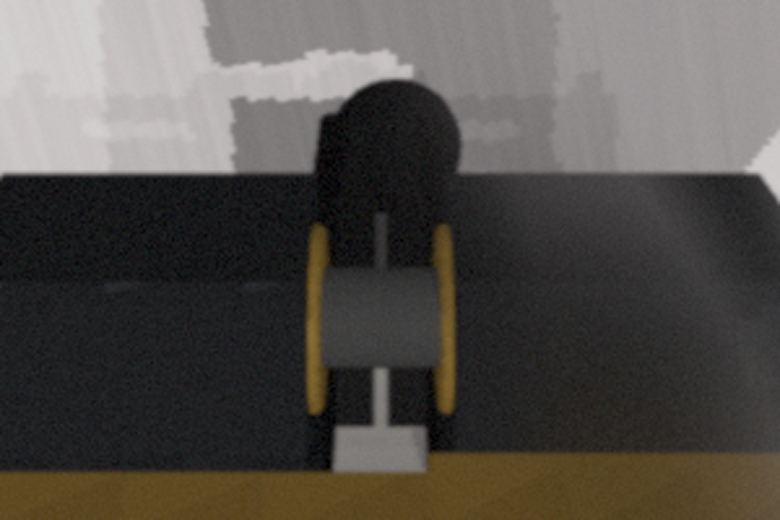

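The crop shows the ball at about (324,294) in full-image pixels, in front of or below the closed fingers rather than between them. I'll check it with a sphere fit.

Run:
```python
from h import *
from scipy.optimize import least_squares
z=np.load('w3.npz');im,d=z['im'],z['d'];c=get_calibration('wrist');P=cloud(d,c);print(c['fx'])
for v in range(276,330,6): print(v,[tuple(P[v,u].round(4)) for u in (295,300,324,338,346)])
q=P[273:312,300:348].reshape(-1,3);q=q[(q[:,2]>.1)&(q[:,2]<.16)]
f=lambda s:np.linalg.norm(q-s,axis=1)-.012
r=least_squares(f,[.557,.365,.124],loss='soft_l1',f_scale=.001);print(r.x,(abs(r.fun)<.002).sum(),len(q))
s=state();print(s['ee_pos'],s['grip_width'])
```

```text
418.9835066571549
276 [(np.float64(0.531), np.float64(0.3217), np.float64(-0.0008)), (np.float64(0.535), np.float64(0.3214), np.float64(0.0005)), (np.float64(0.5611), np.float64(0.3699), np.float64(0.1284)), (np.float64(0.5638), np.float64(0.3155), np.float64(0.0003)), (np.float64(0.5699), np.float64(0.3142), np.float64(0.0))]
282 [(np.float64(0.5301), np.float64(0.3172), np.float64(0.0004)), (np.float64(0.5494), np.float64(0.3674), np.float64(0.1242)), (np.float64(0.5607), np.float64(0.3683), np.float64(0.1313)), (np.float64(0.5666), np.float64(0.3656), np.float64(0.1279)), (np.float64(0.569), np.float64(0.3098), np.float64(0.0014))]
288 [(np.float64(0.5493), np.float64(0.3734), np.float64(0.144)), (np.float64(0.5513), np.float64(0.3729), np.float64(0.1438)), (np.float64(0.5607), np.float64(0.3691), np.float64(0.1396)), (np.float64(0.5667), np.float64(0.3705), np.float64(0.1453)), (np.float64(0.5681), np.float64(0.3043), np.float64(0.0002))]
294 [(np.float64(0.5498), np.float64(0.3738), np.float64(0.1509)), (np.float64(0.5517), np.float64(0.3734), np.float64(0.1508)), (np.float64(0.
[... 1111 characters left out ...]
8 [(np.float64(0.5507), np.float64(0.3735), np.float64(0.1704)), (np.float64(0.552), np.float64(0.3717), np.float64(0.1676)), (np.float64(0.5604), np.float64(0.3702), np.float64(0.168)), (np.float64(0.5653), np.float64(0.3698), np.float64(0.1691)), (np.float64(0.5695), np.float64(0.3973), np.float64(0.2213))]
324 [(np.float64(0.551), np.float64(0.3739), np.float64(0.1754)), (np.float64(0.552), np.float64(0.3713), np.float64(0.1713)), (np.float64(0.5603), np.float64(0.3702), np.float64(0.1723)), (np.float64(0.5652), np.float64(0.3706), np.float64(0.1747)), (np.float64(0.5693), np.float64(0.3974), np.float64(0.224))]
[0.5612 0.3643 0.1412] 484 1513
[0.5555 0.3605 0.1047] 0.00045816153243444203
```

Run:
```python
from h import *
z=np.load('w2.npz');d=z['d'];c=get_calibration('wrist');c=dict(c);c['R']=z['R'];c['t']=z['t'];P=cloud(d,c)
p=np.array([.6381,.3091,.2341]);R=Ro.from_euler('xyz',[3.1408,.0003,1.2991])
T=R.inv().apply((P-p).reshape(-1,3)).reshape(480,640,3)*1000
im=z['im']
for v in (288,292,298,304,312,320,330): print(v,[tuple(T[v,u].round(0)) for u in (190,200,206,212,424,430,440)])
m=(d>0)&(d<.23)
print('tcp proj',proj(p,c),[proj(p+R.apply([.0095*a,.0435*b,0]),c) for a in (-1,1) for b in (-1,1)])
```

```text
288 [(np.float64(12.0), np.float64(-51.0), np.float64(-40.0)), (np.float64(10.0), np.float64(-48.0), np.float64(-37.0)), (np.float64(10.0), np.float64(-45.0), np.float64(-37.0)), (np.float64(9.0), np.float64(-43.0), np.float64(-36.0)), (np.float64(10.0), np.float64(45.0), np.float64(-37.0)), (np.float64(9.0), np.float64(48.0), np.float64(-35.0)), (np.float64(11.0), np.float64(51.0), np.float64(-40.0))]
292 [(np.float64(11.0), np.float64(-50.0), np.float64(-44.0)), (np.float64(9.0), np.float64(-47.0), np.float64(-39.0)), (np.float64(10.0), np.float64(-44.0), np.float64(-40.0)), (np.float64(8.0), np.float64(-43.0), np.float64(-37.0)), (np.float64(10.0), np.float64(45.0), np.float64(-40.0)), (np.float64(10.0), np.float64(47.0), np.float64(-41.0)), (np.float64(12.0), np.float64(50.0), np.float64(-44.0))]
298 [(np.float64(11.0), np.float64(-48.0), np.float64(-49.0)), (np.float64(10.0), np.float64(-45.0), np.float64(-46.0)), (np.float64(10.0), np.float64(-43.0), np.float64(-46.0)), (np.float64(5.0), np.float64(-43.0), np.float64(-36.0)), (np.float64(9.0), np.float64(44.0), np.float64(-44.0
[... 1180 characters left out ...]
np.float64(44.0), np.float64(-47.0)), (np.float64(4.0), np.float64(44.0), np.float64(-54.0)), (np.float64(10.0), np.float64(44.0), np.float64(-64.0))]
330 [(np.float64(7.0), np.float64(-44.0), np.float64(-66.0)), (np.float64(2.0), np.float64(-43.0), np.float64(-57.0)), (np.float64(-3.0), np.float64(-43.0), np.float64(-49.0)), (np.float64(-7.0), np.float64(-43.0), np.float64(-41.0)), (np.float64(-3.0), np.float64(44.0), np.float64(-48.0)), (np.float64(1.0), np.float64(44.0), np.float64(-55.0)), (np.float64(6.0), np.float64(45.0), np.float64(-65.0))]
tcp proj [315.1029 276.4287] [array([230.4675, 293.6538]), array([399.7751, 293.5206]), array([228.1571, 258.8779]), array([401.9904, 258.7453])]
```

The fingertips really end about 35 mm above the reported TCP (bench depth reads 0, so the camera is right), so the fingers closed above the ball. From here on, grasp point z = ee_z + 0.054.

Emit:
{"op": "move_arm", "data": {
  "increments": "0 0 0 0; 0.4 0.4 -0.5 0; 0.4 0.4 -0.5 0; 0.4 0.4 -0.5 0; 0.4 0.4 -0.5 0; 0.4 0.4 -0.5 0; 0.4 0.4 0.5 0; 0.4 0.4 3.3 0",
  "fingers": -0.25
}}

```text
time: 6.9
ee_pos: [0.561, 0.3643, 0.0722]
eef_rot: [3.14, -0.002, 1.372]
wrist_force: [-0.3, -0.4, -0.6]
grip_width: 0.054
gripper_force: 0.0
```

Emit:
{"op": "move_arm", "data": {
  "increments": "0 0 0 0; 0 0 0 0; 0 0 0 0; 0 0 0 0; 0 0 0 0",
  "fingers": 1
}}

```text
time: 7.52
ee_pos: [0.5589, 0.3645, 0.0726]
eef_rot: [-3.14, -0.0, 1.373]
wrist_force: [-5.2, -0.2, 4.7]
grip_width: 0.0223
gripper_force: 30.0
```

Emit:
{"op": "move_arm", "data": {
  "increments": "-0.2 0 -0.8 0; -0.3 0 -1.6 0; -0.6 0 -2.6 0; -0.9 0 -3.5 0; -1.3 0 -4.5 0; -1.7 0 -5.4 0; -2.2 0 -6.2 0; -2.8 0 -7.1 0"
}}

```text
time: 8.52
ee_pos: [0.553, 0.337, 0.1431]
eef_rot: [-3.139, -0.0, 1.373]
wrist_force: [-5.8, 2.1, -2.7]
grip_width: 0.0224
gripper_force: 30.0
```

Run:
```python
from h import *
s=state();print(s['ee_pos'],s['wrist_force'],s['grip_width'],s['gripper_force'])
```

```text
[0.553  0.337  0.1431] [-5.7929  2.0556 -2.7053] 0.0224455319071491 29.99969780445099
```

Emit:
{"op": "move_arm", "data": {
  "increments": "-0.6 0 -0.8 0; -1.2 0 -1.6 0; -1.9 0 -2.3 0; -2.6 0 -3.0 0; -3.4 0 -3.6 0; -4.2 0 -4.2 0; -5.0 0 -4.8 0; -5.9 0 -5.2 0"
}}

```text
time: 9.52
ee_pos: [0.5409, 0.2798, 0.1955]
eef_rot: [-3.139, -0.001, 1.374]
wrist_force: [-8.3, 5.7, 0.8]
grip_width: 0.0223
gripper_force: 30.0
```

Emit:
{"op": "move_arm", "data": {
  "increments": "-0.9 0 -0.5 0; -1.8 0 -0.9 0; -2 0 -1 0; -2 0 -1 0; -2 0 -1 0; -2 0 -1 0"
}}

```text
time: 10.28
ee_pos: [0.5367, 0.2598, 0.2049]
eef_rot: [-3.138, 0.0, 1.374]
wrist_force: [-9.3, 3.3, -1.2]
grip_width: 0.022
gripper_force: 30.0
```

Run:
```python
from h import *
s=state();print(s['ee_pos'],s['wrist_force'],s['grip_width'],s['gripper_force'])
im,d=read_camera('scene');c=get_calibration('scene');P=cloud(d,c)
for m in masks_of('block0_center','scene'): 
    q=m['pixels']&(d>0);print(round(m['p'],2),m['box'],np.median(P[q],0))
im2,d2=read_camera('top')
u,v=proj(W((0,.07,.1)),c).astype(int)
a=cv2.resize(im[v-75:v+75,u-100:u+100,::-1],(400,300),interpolation=cv2.INTER_CUBIC)
b=cv2.resize(im2[170:320,100:300,::-1],(400,300),interpolation=cv2.INTER_CUBIC)
cv2.imwrite('pics/c5.png',np.hstack([a,b]))
```

```text
[0.5367 0.2598 0.2049] [-9.3112  3.2852 -1.204 ] 0.021997109121050563 29.999870359897614
```

View pics/c5.png

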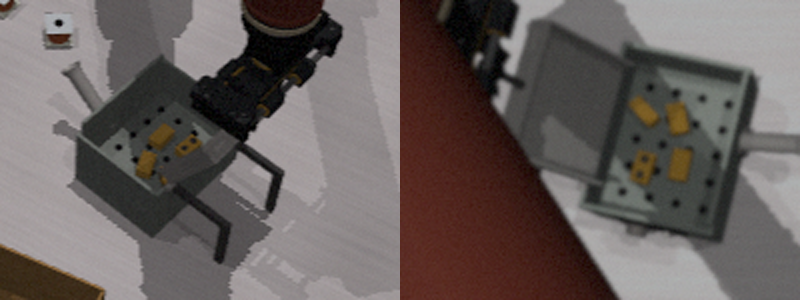

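All four blocks lie in the tank (right half: around (645–680,110–165)), and the tray is empty. I'll lower it.

Emit:
{"op": "move_arm", "data": {
  "increments": "2 0 1 0; 3.7 0 2 0; 5.3 0 3.2 0; 6.7 0 4.6 0; 7.9 0 6.2 0; 9 0 7.9 0; 9.8 0 9.8 0; 10.4 0 11.7 0"
}}

```text
time: 11.42
ee_pos: [0.5581, 0.3611, 0.0874]
eef_rot: [-3.14, 0.001, 1.373]
wrist_force: [-7.0, -0.6, -1.3]
grip_width: 0.022
gripper_force: 30.0
```

Emit:
{"op": "move_arm", "data": {
  "increments": "0.2 0 1 0; 0.3 0 1.5 0; 0.3 0 1.5 0"
}}

```text
time: 11.8
ee_pos: [0.5588, 0.3638, 0.0733]
eef_rot: [-3.14, 0.001, 1.373]
wrist_force: [-7.3, 0.5, 2.7]
grip_width: 0.0224
gripper_force: 30.0
```

Emit:
{"op": "move_arm", "data": {
  "increments": "0 0 0 0; 0 0 0 0; 0 0 0 0; 0 0 0 0; 0 0 0 0",
  "fingers": -0.4
}}

```text
time: 12.42
ee_pos: [0.5603, 0.3636, 0.0728]
eef_rot: [3.141, -0.0, 1.372]
wrist_force: [-0.0, -0.1, 0.4]
grip_width: 0.0588
gripper_force: 0.0
```

Run:
```python
from h import *
plan([(.558,.364,.22,1.372),(.65,.1,.28,1.5),(.63,-.1,.28,1.7),(.557,-.302,.28,1.86)])
```

```text
12.425 [0.5603 0.3636 0.0728] [ 3.1414 -0.0001  1.3716]
-0.0 -0.2 -14.7 -0.00; -24.1 14.0 -20.7 -0.13; -44.1 16.0 -20.7 -0.33; -65.3 12.8 -20.7 -0.49;
```

Emit:
{"op": "move_arm", "data": {
  "increments": "0 0 -5 0; 0 0 -11 0; -3 3 -15 -0.03; -9 7 -17 -0.06; -15 10.5 -18 -0.09; -21 13.5 -18 -0.13; -27 15 -18 -0.18; -33 16 -18 -0.24",
  "fingers": -1
}}

```text
time: 13.42
ee_pos: [0.6518, 0.0276, 0.2526]
eef_rot: [3.141, -0.0, 1.613]
wrist_force: [0.2, -0.1, -0.8]
grip_width: 0.0871
gripper_force: 0.0
```

Run:
```python
from h import *
plan([(.63,-.1,.25,1.7),(.535,-.315,.2,1.86)])
```

```text
13.425 [0.6518 0.0276 0.2526] [ 3.1414 -0.0001  1.6134]
-12.7 -2.7 0.3 -0.09; -33.7 -13.1 5.3 -0.25;
```

Emit:
{"op": "move_arm", "data": {
  "increments": "-6 -1.3 0 -0.05; -12 -2.6 0 -0.09; -18 -5 0 -0.13; -23 -8 1 -0.17; -28.5 -10.5 3 -0.21; -33.7 -13.1 5 -0.25; -33.7 -13.1 5 -0.25; -33.7 -13.1 5 -0.25"
}}

```text
time: 14.42
ee_pos: [0.5348, -0.3118, 0.2028]
eef_rot: [3.141, -0.001, 1.861]
wrist_force: [1.1, 0.1, -0.3]
grip_width: 0.087
gripper_force: 0.0
```

Run:
```python
from h import *
s=state();print(s['ee_pos'],np.abs(s['joint_velocities']).max())
c=get_calibration('wrist');im,d=read_camera('wrist');P=cloud(d,c)
c2=get_calibration('wrist');print(np.abs(c['t']-np.array(c2['t'])).max())
m=(P[...,2]>.058)&(P[...,2]<.085)&(d>0)&(abs(P[...,0]-.55)<.13)&(abs(P[...,1]+.28)<.13)
q=P[m];print(len(q))
(vx,vy,x0,y0)=cv2.fitLine(q[:,:2].astype(np.float32),cv2.DIST_HUBER,0,.005,.001).ravel();e=np.array([vx,vy]);e*=np.sign(vy)
S=(q[:,:2]-[x0,y0])@e;n=np.array([-e[1],e[0]]);t=(q[:,:2]-[x0,y0])@n
tip=np.array([x0,y0])+e*S.max();g=tip-.138*e
print('yaw',np.arctan2(e[1],e[0]),'tip',tip,'grip',g,S.min(),S.max())
for a in np.arange(-.12,.13,.01):
    j=(S>=a)&(S<a+.01)
    if j.any():print(round(a,2),j.sum(),t[j].mean().round(4),t[j].min().round(4),t[j].max().round(4),q[j,2].mean().round(4))
plan([(*g,.1,np.arctan2(e[1],e[0])),(*g,.006,np.arctan2(e[1],e[0]))])
```

```text
[ 0.5348 -0.3118  0.2028] 0.024852429012233408
0.00019879140673084716
4345
yaw 1.8557153 tip [ 0.5197 -0.1684] grip [ 0.5585 -0.3009] -0.08457867049076578 0.10036088721613796
-0.09 99 -0.0002 -0.0077 0.0076 0.0685
-0.08 397 -0.0001 -0.0159 0.0152 0.0673
-0.07 287 0.0001 -0.0158 0.0151 0.0673
-0.06 227 -0.0001 -0.0084 0.0077 0.0684
-0.05 233 -0.0002 -0.0083 0.0075 0.0685
-0.04 246 0.0001 -0.0079 0.0077 0.0684
-0.03 252 -0.0 -0.0084 0.0077 0.0682
-0.02 264 0.0001 -0.0081 0.0077 0.0681
-0.01 253 -0.0001 -0.0083 0.0076 0.0685
-0.0 395 0.0005 -0.0151 0.0155 0.0721
0.01 215 -0.0 -0.0154 0.0155 0.0658
0.02 129 -0.0003 -0.0041 0.0033 0.0638
0.03 140 0.0001 -0.0037 0.0035 0.0637
0.04 142 -0.0 -0.0043 0.0037 0.0634
0.05 143 -0.0001 -0.0039 0.0038 0.0637
0.06 202 -0.0001 -0.0117 0.0112 0.0639
0.07 394 -0.0001 -0.0117 0.0113 0.0652
0.08 155 0.0 -0.0043 0.004 0.0636
0.09 168 -0.0001 -0.0042 0.0036 0.0636
0.1 4 0.0004 -0.0021 0.0022 0.0633
14.475 [ 0.5355 -0.311   0.2031] [ 3.1405 -0.0001  1.8632]
0.3 2.5 10.3 0.01; 0.3 2.5 19.7 0.01;
```

Emit:
{"op": "move_arm", "data": {
  "increments": "0.2 2.5 5 0.01; 0.3 2.5 10 0.01; 0.3 2.5 15 0.01; 0.3 2.5 18 0.01; 0.3 2.5 19.6 0.01; 0.3 2.5 19.6 0.01",
  "fingers": -0.5
}}

```text
time: 15.22
ee_pos: [0.558, -0.3011, 0.0065]
eef_rot: [-3.141, -0.001, 1.853]
wrist_force: [-0.4, 0.7, -0.0]
grip_width: 0.0652
gripper_force: 0.0
```

Emit:
{"op": "move_arm", "data": {
  "increments": "0 0 0 0; 0 0 0 0; 0 0 0 0; 0 0 0 0; 0 0 0 0; 0 0 0 0; 0 0 0 0",
  "fingers": 1
}}

```text
time: 16.1
ee_pos: [0.558, -0.302, 0.0067]
eef_rot: [3.141, 0.0, 1.852]
wrist_force: [2.3, 0.4, -1.3]
grip_width: 0.0153
gripper_force: 30.0
```

Emit:
{"op": "move_arm", "data": {
  "increments": "0 0 -1 0; 0 0 -3 0; 0 0 -7 0; 0 0 -12 0; 0 0 -17 0; 0 0 -19 0; 0 0 -19 0; 0 0 -19 0"
}}

```text
time: 17.1
ee_pos: [0.5565, -0.302, 0.1946]
eef_rot: [-3.139, -0.002, 1.852]
wrist_force: [0.0, 0.6, -1.9]
grip_width: 0.0154
gripper_force: 30.0
```

```bash
cat >> h.py <<'E'
def rod():
    """rod cloud in tool frame (x fwd, y, z down), fit of rod axis"""
    s=state();c=get_calibration('wrist');im,d=read_camera('wrist');P=cloud(d,c)
    p=np.array(s['ee_pos']);R=Ro.from_euler('xyz',s['eef_rot'])
    T=R.inv().apply((P-p).reshape(-1,3)).reshape(480,640,3)
    T[...,2]+=.054; # origin at grasp point
    return s,c,im,d,P,T
E
python3 - <<'E'
from h import *
s,c,im,d,P,T=rod();print(s['grip_width'],s['gripper_force'],s['wrist_force'])
np.savez('w6',im=im,d=d)
m=(d>0)&(abs(T[...,1])<.02)&(T[...,0]>.012)&(T[...,0]<.16)&(T[...,2]>-.12)&(T[...,2]<.12);q=T[m]
for a in np.arange(.0,.16,.01):
    j=(q[:,0]>=a)&(q[:,0]<a+.01)
    if j.any():print(round(a,2),j.sum(),(1000*np.array([q[j,1].mean(),q[j,1].min(),q[j,1].max(),np.median(q[j,2]),q[j,2].min()])).round(1))
# next: approach pose
a=-.2;M=W((.02,-.147,.114));yw=np.array([-np.sin(a),np.cos(a)])
print(M)
pre=M[:2]-yw*.25
plan([(*pre,.2,a+np.pi/2)])
E
```

```text
0.015364200054118331 29.992875577881932 [ 0.0269  0.622  -1.94  ]
0.01 1444 [ -0.3 -17.6  18.6  -8.2 -71.5]
0.02 19116 [  0.  -20.   20.  -81.6 -92.8]
0.03 11824 [ -0.1 -20.   20.  -68.2 -76.6]
0.04 3012 [  0.  -15.9  15.8 -10.3 -17. ]
0.05 664 [ 0.  -3.8  3.8 -3.  -5.4]
0.06 713 [-0.  -4.1  3.8 -2.9 -4.9]
0.07 763 [-0.1 -4.   3.7 -2.9 -5.6]
0.08 790 [-0.1 -3.9  3.6 -2.8 -5.2]
0.09 879 [-0.1 -4.1  3.9 -2.8 -5.7]
0.1 949 [-0.1 -4.3  3.9 -2.7 -5.3]
0.11 268 [-0.1 -4.2  4.1 -2.7 -5.3]
[ 0.4962 -0.0236  0.114 ]
17.15 [ 0.5564 -0.302   0.1943] [-3.1389 -0.0025  1.8517]
6.3 -9.6 -0.5 0.48;
```

Run:
```python
from h import *
a=-.2;M=W((.02,-.147,.114));yw=np.array([-np.sin(a),np.cos(a)]);xw=np.array([np.cos(a),np.sin(a)])
plan([(*(M[:2]-yw*.09-.03*xw),.2,a+np.pi/2)])
```

```text
17.15 [ 0.5564 -0.302   0.1943] [-3.1389 -0.0025  1.8517]
21.8 -4.9 -0.5 0.48;
```

Emit:
{"op": "move_arm", "data": {
  "increments": "4 -1 0 0.1; 10 -2 0 0.2; 15.5 -3.5 0 0.3; 20 -4.5 0 0.4; 21.8 -5 0 0.48; 21.8 -5 0 0.48; 21.8 -5 0 0.48; 21.8 -5 0 0.48"
}}

```text
time: 18.15
ee_pos: [0.4492, -0.1075, 0.1961]
eef_rot: [-3.141, -0.001, 1.371]
wrist_force: [0.3, -0.6, -2.0]
grip_width: 0.016
gripper_force: 30.0
```

Run:
```python
from h import *
s,c,im,d,P,T=rod();print(s['ee_pos'],s['eef_rot'])
np.savez('w7',im=im,d=d,P=P,R=c['R'],t=c['t']);cv2.imwrite('pics/w7.png',im[:,:,::-1])
print('mouth proj',proj(W((.02,-.147,.114)),c))
for n in ['tube_mouth','gauge_grip']:
  for m in masks_of(n,'wrist'): print(n,m['p'],m['box'])
```

```text
[ 0.4492 -0.1075  0.1961] [-3.1407 -0.0006  1.3714]
mouth proj [362.5884  92.2422]
tube_mouth 0.79 [341.7, 0.0, 388.4, 97.2]
gauge_grip 0.85 [270.5, 1.3, 360.9, 421.8]
gauge_grip 0.37 [339.5, 0.0, 388.5, 101.3]
```

View pics/w7.png

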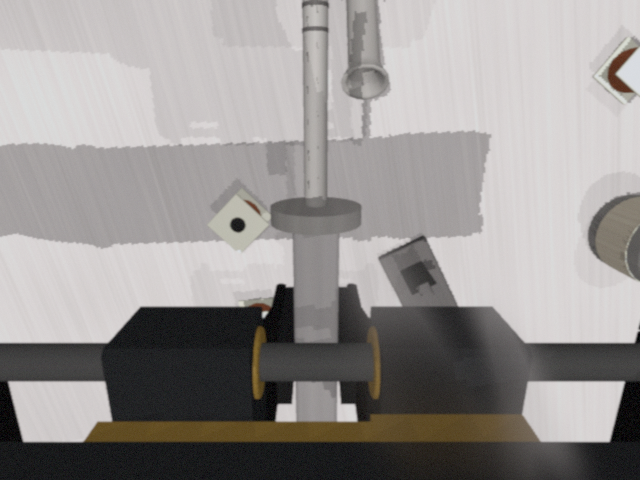

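The wrist view shows the mouth's rim ellipse centred near (366,81), spanning x 343–389. The rod is level, with reading rings at the top, and the tube runs up the image at about x=364.

Run:
```python
from h import *
z=np.load('w7.npz');im,d,P=z['im'],z['d'],z['P'];c=dict(get_calibration('wrist'));c['R']=z['R'];c['t']=z['t']
print(back(366,81,.114,c),W((.02,-.147,.114)))
m=np.zeros((480,640),bool);m[0:99,340:391]=1;m&=(d>0)&(P[...,2]>.04)&(P[...,2]<.15);q=P[m];print(len(q),q.min(0),q.max(0))
# tube cylinder rows: centre per row
for v in range(2,100,8):
    u=np.nonzero(m[v])[0];print(v,u.min(),u.max(),P[v,u].mean(0),P[v,u,2].max())
# rim points: highest band
im2=cv2.resize(im[50:110,330:400,::-1],None,fx=8,fy=8,interpolation=cv2.INTER_CUBIC);cv2.imwrite('pics/c7.png',im2)
```

```text
[ 0.4994 -0.0175  0.114 ] [ 0.4962 -0.0236  0.114 ]
3405 [ 0.4837 -0.0278  0.0709] [0.5184 0.0382 0.1274]
2 346 375 [0.5076 0.033  0.0819] 0.08563936675597747
10 346 376 [0.5067 0.0274 0.086 ] 0.09122984501572454
18 346 376 [0.5052 0.0219 0.0913] 0.0951806385425261
26 346 377 [0.5042 0.0166 0.0953] 0.10005834947178054
34 347 377 [0.5031 0.0112 0.1004] 0.10476103200394055
42 347 378 [0.5021 0.0061 0.1046] 0.10862069757727259
50 347 378 [0.5008 0.0011 0.1091] 0.11310433456051955
58 347 379 [ 0.4997 -0.004   0.1143] 0.11901861794987544
66 347 381 [ 0.4986 -0.0093  0.124 ] 0.1270288795849725
74 343 387 [ 0.5    -0.0131  0.1095] 0.12113348002619785
82 341 388 [ 0.4989 -0.0177  0.1083] 0.11671743867200665
90 343 384 [ 0.4977 -0.0223  0.1072] 0.11117304435945793
98 355 369 [ 0.4962 -0.0269  0.1049] 0.10573028418138888
```

View pics/c7.png

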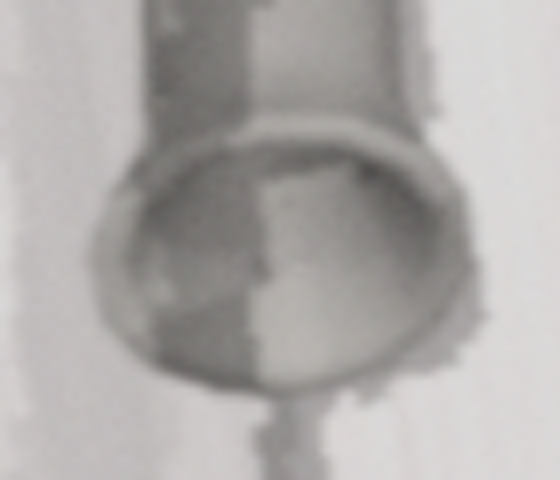

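The rim centre refines to (365.4, 81.9), which gives mouth (0.499, −0.018, 0.114). The tube heading is 1.363. The tool can only spin, so I'll let the level rod pivot in the pads against the flare.

```bash
cat >> h.py <<'E'
M=np.array([.499,-.018,.114]);PS=1.364
def H(h,dz):  # hand (ee) pose with grip point at h outward of mouth, dz above it
    u=np.array([np.cos(PS),np.sin(PS)]);return (*(M[:2]-u*h),M[2]+dz-.053,PS)
def arc(C,f,L=.138):
    f=np.radians(f);return H(C[0]+L*np.cos(f),C[1]+L*np.sin(f))
E
python3 - <<'E'
from h import *
plan([H(.17,.08),H(.17,0),H(.15,0)])
E
```

```text
18.3 [ 0.4492 -0.1071  0.1964] [-3.141  -0.0005  1.3714]
-7.3 3.0 5.5 0.01; -7.3 3.0 13.5 0.01; -5.3 3.0 13.5 0.01;
```

Emit:
{"op": "move_arm", "data": {
  "increments": "-4 1.5 0 0.01; -7.3 3 1 0.01; -7.3 3 6 0.01; -7.3 3 11 0.01; -7.3 3 13.5 0.01; -7.3 3 13.5 0.01; -7.3 3 13.5 0.01"
}}

```text
time: 19.18
ee_pos: [0.465, -0.1845, 0.0628]
eef_rot: [3.14, 0.0, 1.362]
wrist_force: [0.1, -0.6, -1.8]
grip_width: 0.0156
gripper_force: 30.0
```

Run:
```python
from h import *
s,c,im,d,P,T=rod();print(s['ee_pos'],s['eef_rot'],s['wrist_force'])
m=(d>0)&(abs(T[...,1])<.02)&(T[...,0]>.05)&(T[...,0]<.16)&(T[...,2]>-.02)&(T[...,2]<.02);q=T[m]
for a in np.arange(.05,.15,.02):
    j=(q[:,0]>=a)&(q[:,0]<a+.02)
    if j.any():print(round(a,2),j.sum(),(1000*np.array([q[j,1].mean(),np.median(q[j,2])])).round(1))
plan([H(.15,0),H(.138-.006,0),H(.138-.010,0)])
```

```text
[ 0.465  -0.1845  0.0628] [3.1402 0.     1.3617] [ 0.1036 -0.6032 -1.7995]
0.05 1390 [-0.3 -3.1]
0.07 1549 [-0.4 -2.9]
0.09 1808 [-0.4 -2.9]
0.11 279 [-0.4 -2.9]
19.225 [ 0.4652 -0.1846  0.0632] [3.1394 0.0004 1.3616]
2.0 -0.1 0.2 -0.00; 3.8 -0.1 0.2 -0.00; 4.2 -0.1 0.2 -0.00;
```

Emit:
{"op": "move_arm", "data": {
  "increments": "1 -0.1 0.2 0; 2 -0.1 0.2 0; 3 -0.1 0.2 0; 3.7 -0.1 0.2 0; 4.2 -0.1 0.2 0; 4.4 -0.1 0.2 0; 4.4 -0.1 0.2 0"
}}

```text
time: 20.1
ee_pos: [0.4717, -0.1429, 0.0597]
eef_rot: [-3.141, 0.002, 1.36]
wrist_force: [-1.8, -7.1, -1.6]
grip_width: 0.0156
gripper_force: 30.0
```

Run:
```python
from h import *
s=state();p=np.array(s['ee_pos']);u=np.array([np.cos(PS),np.sin(PS)])
print('h',(M[:2]-p[:2])@u,'side',(p[:2]-M[:2])@[u[1],-u[0]],s['wrist_force'],np.array(s['wrist_force'])[:2]@u)
C=(-.012,0.0)
plan([arc(C,f) for f in range(0,46,4)])
```

```text
h 0.12782974718240747 side -0.0010606885359102057 [-1.7801 -7.1094 -1.607 ] -7.323444031842648
20.1 [ 0.4717 -0.1429  0.0597] [-3.1414  0.0022  1.3603]
0.2 0.1 -0.1 -0.00; 0.2 0.1 -1.1 -0.00; 0.3 0.1 -2.1 -0.00; 0.5 0.1 -3.0 -0.00; 0.7 0.1 -3.9 -0.00; 1.0 0.1 -4.9 -0.00; 1.4 0.1 -5.8 -0.00; 1.8 0.1 -6.6 -0.00; 2.3 0.1 -7.5 -0.00; 2.8 0.1 -8.3 -0.00; 3.4 0.1 -9.0 -0.00; 4.0 0.1 -9.7 -0.00;
```

Emit:
{"op": "move_arm", "data": {
  "increments": "0.1 0 -0.5 0; 0.1 0 -1 0; 0.2 0 -1.5 0; 0.3 0 -1.9 0; 0.3 0 -2.4 0; 0.4 0 -2.9 0"
}}

```text
time: 20.85
ee_pos: [0.4722, -0.1393, 0.0886]
eef_rot: [-3.141, 0.003, 1.36]
wrist_force: [-1.4, -7.2, -0.7]
grip_width: 0.0155
gripper_force: 30.0
```

```bash
cat >> h.py <<'E'
def slope():
    s,c,im,d,P,T=rod();p=np.array(s['ee_pos']);u=np.array([np.cos(PS),np.sin(PS)])
    np.savez('last',im=im,d=d)
    w=np.array(s['wrist_force']);print(s['time'],'h',((M[:2]-p[:2])@u).round(4),'dz',(p[2]+.053-.114).round(4),'side',((p[:2]-M[:2])@[u[1],-u[0]]).round(4),'F out',(-w[:2]@u).round(1),'Fz',w[2].round(1),'side F',(w[:2]@[u[1],-u[0]]).round(1),'grip',s['grip_width'].round(4))
    m=(d>0)&(abs(T[...,1])<.0035)&(T[...,0]>.02)&(T[...,0]<.13)&(T[...,2]>-.03)&(T[...,2]<.12);q=T[m]
    # thin rod: y width test by columns
    k=(d>0)&(abs(T[...,1])<.005);r=cv2.fitLine(q[:,[0,2]].astype(np.float32),cv2.DIST_WELSCH,.003,.001,.001).ravel()
    print('pitch deg',np.degrees(np.arctan2(r[1],r[0])),r[2:],len(q))
    for a in np.arange(.02,.13,.015):
        j=(q[:,0]>=a)&(q[:,0]<a+.015)
        if j.sum()>20:print('%.3f:%.1f'%(a+.0075,1000*np.median(q[j,2])),end=' ')
    print()
E
python3 - <<'E'
from h import *
slope()
E
```

```text
Traceback (most recent call last):
  File "h.py", line 42, in slope
    w=np.array(s['wrist_force']);print(s['time'],'h',((M[:2]-p[:2])@u).round(4),'dz',(p[2]+.053-.114).round(4),'side',((p[:2]-M[:2])@[u[1],-u[0]]).round(4),'F out',(-w[:2]@u).round(1),'Fz',w[2].round(1),'side F',(w[:2]@[u[1],-u[0]]).round(1),'grip',s['grip_width'].round(4))
                                                                                                                                                                                                                                                         ^^^^^^^^^^^^^^^^^^^^^
AttributeError: 'float' object has no attribute 'round'
```

```bash
sed -i "s/s\['grip_width'\].round(4)/s['grip_width']/" h.py
python3 - <<'E'
from h import *
slope()
E
```

```text
20.9 h 0.1241 dz 0.0283 side -0.0009 F out 7.8 Fz -1.2 side F -1.1 grip 0.015805987836722716
pitch deg 15.915402 [0.0723 0.011 ] 5531
0.028:-2.1 0.043:-0.3 0.058:9.1 0.073:12.4 0.088:15.6 0.103:18.9 0.118:21.3
```

Emit:
{"op": "move_arm", "data": {
  "increments": "0.2 0 -0.9 0; 0.5 0 -1.9 0; 0.9 0 -2.7 0; 1.3 0 -3.6 0; 1.8 0 -4.4 0; 2.3 0 -5.2 0; 2.9 0 -6 0; 2.9 0 -6 0"
}}

```text
time: 21.95
ee_pos: [0.4793, -0.1089, 0.1492]
eef_rot: [3.141, 0.001, 1.362]
wrist_force: [0.3, -3.2, -1.5]
grip_width: 0.0155
gripper_force: 30.0
```

Run:
```python
from h import *
slope()
```

```text
21.95 h 0.093 dz 0.0882 side -0.0006 F out 3.1 Fz -1.5 side F 1.0 grip 0.015505681668904417
pitch deg 43.699535 [0.0621 0.0475] 3999
0.028:13.5 0.043:20.3 0.058:46.0 0.073:59.4 0.088:72.5 0.103:82.1 0.118:96.0 0.133:104.4
```

Emit:
{"op": "move_arm", "data": {
  "increments": "-0.3 0 0.4 0; -0.5 0 0.6 0; -0.1 0 0.9 0; 0.3 0 1.2 0; 0.7 0 1.6 0; 1 0 1.9 0; 1 0 1.9 0"
}}

```text
time: 22.88
ee_pos: [0.4811, -0.0984, 0.1294]
eef_rot: [-3.141, -0.0, 1.362]
wrist_force: [-0.3, -0.2, -2.0]
grip_width: 0.0157
gripper_force: 30.0
```

Run:
```python
from h import *
slope()
```

```text
22.875 h 0.0824 dz 0.0684 side -0.001 F out 0.2 Fz -2.0 side F -0.3 grip 0.01572723356509494
pitch deg 38.780666 [0.055  0.0361] 4142
0.028:13.2 0.043:20.0 0.058:45.4 0.073:58.6 0.088:67.1 0.103:72.4 0.118:85.3 0.133:93.7
```

Emit:
{"op": "move_arm", "data": {
  "increments": "0.8 0 0.6 0; 1.5 0 1.3 0; 2.3 0 1.9 0; 3.1 0 2.6 0; 3.8 0 3.2 0; 4.4 0 3.7 0; 4.6 0 3.9 0; 4.7 0 3.95 0"
}}

```text
time: 23.92
ee_pos: [0.4906, -0.0538, 0.0904]
eef_rot: [-3.141, 0.001, 1.361]
wrist_force: [-6.0, -4.5, 5.8]
grip_width: 0.0159
gripper_force: 30.0
```

Run:
```python
from h import *
slope()
im=np.load('last.npz')['im'];cv2.imwrite('pics/w9.png',im[60:380,160:480,::-1])
```

```text
23.925 h 0.0368 dz 0.0294 side -0.0008 F out 5.7 Fz 5.8 side F -4.9 grip 0.015857301829235608
pitch deg 38.159412 [0.049  0.0283] 4527
0.028:13.1 0.043:18.4 0.058:33.7 0.073:46.3 0.088:59.1 0.103:71.6 0.118:32.6
```

Emit:
{"op": "move_arm", "data": {
  "increments": "0.1 0 0.1 0; 0.1 0 0.1 0; 0.1 0 0.1 0; 0.1 0 0.1 0; 0.1 0 0.1 0; 0.1 0 0.1 0; 0.1 0 0.1 0; 0.1 0 0.1 0"
}}

```text
time: 24.98
ee_pos: [0.4907, -0.0541, 0.09]
eef_rot: [-3.141, 0.002, 1.36]
wrist_force: [-7.2, -7.2, 9.3]
grip_width: 0.0159
gripper_force: 30.0
```

View pics/w9.png

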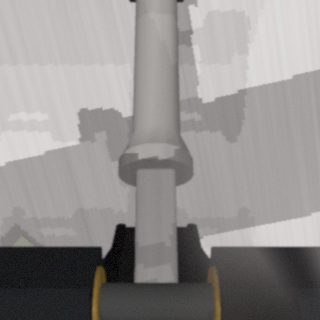

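Run:
```python
from h import *
slope()
```

```text
24.975 h 0.037 dz 0.029 side -0.0007 F out 8.5 Fz 9.3 side F -5.5 grip 0.015945063244209145
pitch deg 37.502014 [0.0587 0.0356] 4566
0.028:12.6 0.043:17.9 0.058:33.0 0.073:45.9 0.088:58.5 0.103:70.8 0.118:31.9
```

The crop shows the collar flush on the rim, and the forces confirm it (about 12 N along the axis, no further advance, held over 1 s). I'll withdraw until the tip is just in the flare, then use the lower lip to level the rod.

Emit:
{"op": "move_arm", "data": {
  "increments": "-0.4 0 -0.3 0; -1.2 0 -1 0; -2 0 -1.7 0; -2.9 0 -2.4 0; -3.8 0 -3.2 0; -4.8 0 -4 0; -5.8 0 -4.8 0; -6.4 0 -5.4 0"
}}

```text
time: 26.02
ee_pos: [0.4778, -0.1154, 0.1438]
eef_rot: [3.141, 0.0, 1.361]
wrist_force: [-0.9, -0.5, -1.3]
grip_width: 0.0157
gripper_force: 30.0
```

Run:
```python
from h import *
slope()
C=(-.007,-.006)
plan([arc(C,f) for f in range(40,-1,-4)])
```

```text
26.025 h 0.0996 dz 0.0828 side -0.0008 F out 0.7 Fz -1.3 side F -0.8 grip 0.015728347667406876
pitch deg 43.407207 [0.0515 0.0368] 4107
0.028:13.1 0.043:19.8 0.058:44.9 0.073:58.1 0.088:70.6 0.103:81.4 0.118:85.6 0.133:93.5 
26.075 [ 0.478  -0.116   0.1444] [3.1405 0.0004 1.3605]
0.2 0.0 0.1 -0.00; -0.4 0.0 0.8 -0.00; -1.0 0.0 1.6 -0.00; -1.5 0.0 2.5 -0.00; -1.9 0.0 3.3 -0.00; -2.2 0.0 4.2 -0.00; -2.5 0.0 5.1 -0.00; -2.8 0.0 6.1 -0.00; -2.9 0.0 7.0 -0.00; -3.0 0.0 8.0 -0.00; -3.1 0.0 8.9 -0.00;
```

Emit:
{"op": "move_arm", "data": {
  "increments": "-0.4 0 0.8 0; -1 0 1.6 0; -1.5 0 2.5 0; -1.9 0 3.3 0; -2.2 0 4.2 0; -2.5 0 5.1 0; -2.5 0 5.1 0"
}}

```text
time: 26.95
ee_pos: [0.4721, -0.139, 0.0913]
eef_rot: [-3.14, -0.0, 1.362]
wrist_force: [-0.2, -0.1, -0.6]
grip_width: 0.0156
gripper_force: 30.0
```

Run:
```python
from h import *
slope()
C=(-.007,-.006)
plan([arc(C,f) for f in range(16,-1,-4)])
```

```text
26.95 h 0.1239 dz 0.0303 side -0.0015 F out 0.2 Fz -0.6 side F -0.2 grip 0.015595621257681606
pitch deg 19.817675 [0.0722 0.0178] 5201
0.028:1.0 0.043:3.7 0.058:14.8 0.073:19.3 0.088:23.7 0.103:28.1 0.118:31.9 
27.0 [ 0.4724 -0.1388  0.0918] [-3.1407 -0.0003  1.3619]
-0.2 0.1 -0.1 -0.00; -0.4 0.1 0.8 -0.00; -0.6 0.1 1.8 -0.00; -0.7 0.1 2.7 -0.00; -0.7 0.1 3.7 -0.00;
```

Emit:
{"op": "move_arm", "data": {
  "increments": "-0.3 0 0.5 0; -0.5 0 1 0; -0.6 0 1.8 0; -0.7 0 2.7 0; -0.7 0 3.7 0; -0.7 0 3.7 0"
}}

```text
time: 27.75
ee_pos: [0.4706, -0.1459, 0.0542]
eef_rot: [-3.14, -0.0, 1.361]
wrist_force: [0.8, -1.5, 0.3]
grip_width: 0.0155
gripper_force: 30.0
```

Run:
```python
from h import *
slope()
```

```text
27.75 h 0.131 dz -0.0068 side -0.0015 F out 1.4 Fz 0.3 side F 1.1 grip 0.015478592370589966
pitch deg 2.396354 [ 0.074  -0.0043] 6226
0.028:-7.1 0.043:-10.7 0.058:-3.0 0.073:-3.2 0.088:-3.5 0.103:-3.8 0.118:-3.8
```

Emit:
{"op": "move_arm", "data": {
  "increments": "-1 0 -0.1 0; -2.5 0 -0.1 0; -5 0 -0.1 0; -7 0 -2 0; -7 0 -7 0; -7 0 -12 0; -7 0 -17 0; -7 0 -20 0"
}}

```text
time: 28.8
ee_pos: [0.4568, -0.2156, 0.2581]
eef_rot: [3.139, 0.001, 1.361]
wrist_force: [1.1, 0.8, -1.4]
grip_width: 0.0157
gripper_force: 30.0
```

Emit:
{"op": "move_arm", "data": {
  "increments": "0 0 0 0; 0 0 0 0; 0 0 0 0; 0 0 0 0; 0 0 0 0; 0 0 0 0; 0 0 0 0; 0 0 0 0"
}}

```text
time: 29.8
ee_pos: [0.4567, -0.2143, 0.2552]
eef_rot: [3.142, -0.0, 1.362]
wrist_force: [0.8, 0.3, -1.6]
grip_width: 0.0153
gripper_force: 30.0
```

Run:
```python
from h import *
slope();s=state();print(s['ee_pos'],s['gripper_force'],np.abs(s['joint_velocities']).max())
im,d=read_camera('scene');c=get_calibration('scene');P=cloud(d,c)
for m in masks_of('gauge_tip','scene')+masks_of('gauge_grip','scene'):
    q=m['pixels']&(d>0);print(round(m['p'],2),m['box'],np.median(P[q],0))
for n in ('coil0_center','tin_center','block0_center'):
  for m in masks_of(n,'scene'):
    q=m['pixels']&(d>0);print(n,round(m['p'],2),m['box'],np.median(P[q],0))
cv2.imwrite('pics/end.png',im[:,:,::-1])
```

```text
29.8 h 0.2008 dz 0.1942 side -0.0011 F out -0.5 Fz -1.6 side F 0.7 grip 0.015339796806115314
pitch deg 2.9404294 [ 0.0745 -0.0036] 6183
0.028:-6.8 0.043:-10.5 0.058:-2.5 0.073:-2.6 0.088:-2.7 0.103:-2.9 0.118:-2.7 
[ 0.4567 -0.2143  0.2552] 29.999795369803905 0.0014749849696588057
0.82 [264.1, 138.4, 314.1, 174.6] [ 0.4696 -0.1729  0.3114]
0.57 [287.1, 158.2, 300.8, 165.9] [ 0.2296 -0.3201  0.0116]
0.22 [318.2, 204.5, 333.4, 227.6] [ 0.3842 -0.109   0.028 ]
0.66 [276.9, 144.7, 316.4, 171.0] [ 0.47   -0.1729  0.3109]
0.44 [288.6, 159.3, 299.3, 167.6] [ 0.2296 -0.324   0.0109]
coil0_center 0.46 [319.8, 206.7, 332.2, 226.5] [ 0.3842 -0.1089  0.0287]
tin_center 0.6 [210.4, 266.2, 241.2, 304.1] [ 0.7479 -0.1856  0.0764]
tin_center 0.38 [385.7, 270.2, 394.4, 280.9] [0.4924 0.1623 0.0494]
block0_center 0.47 [365.6, 263.9, 381.5, 278.9] [0.4924 0.121  0.0474]
```

View pics/end.png

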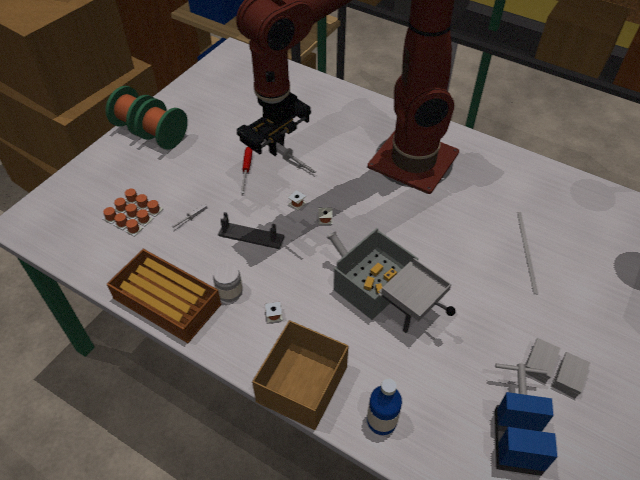

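The tray is down with the blocks in the tank at about (378,275). The rod is held level at about z = 0.31, and the bystanders, coils and tin are where they were. Handing in.

```bash
python3 -c "
from workcell import sign_off
print(sign_off())"
```

```text
the job is handed in; nothing more can be done
None
```

Job handed in at about 30 s on the robot's clock: all four blocks are in the tank and the tray is back down. The gauge rod was pushed down the tube to its collar stop, held there for over a second and withdrawn, and the arm is still holding it level about 31 cm above the bench.

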